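Screw the lock bolt into the deep well of a microscope foot

TASK

Pull the black dust plug out of the well in the microscope's foot and leave it in the steel tray. Then take the wing-headed lock bolt from the rack, lower it down the well, find the start of its thread by feel without forcing it, and screw it clockwise until its flange sits flush on the rim; let go of it. Leave the round-headed pin, the eyepiece and the slide box where they are.

Things in the scene. Friction and masses are not known exactly. Their poses are not given: they have to be found in the camera images.
- well_mouth (a point): Centre of the well's mouth, level with the rim, 95 mm above the table; z is the well's axis, up. The well is in a round boss 68 mm in diameter. Bore 33 mm in diameter, with a 6 mm deep countersink widening to 44 mm at the mouth. At its bottom is a two-start right-hand thread, its top 52 mm below the rim.
- thread_start (a point): Same point, its x axis along the two black marks on the rim, opposite one another. Lowered with the wing along the marks, the bolt lands with its flange 5 to 6 mm above the rim, its lugs 0.45 rad short of the two thread ends. About 1.05 rad clockwise from above (falling yaw) then brings it flush, sinking 5.1 mm per rad; about 1 rad more turns freely, then it goes tight.
- thread: The brass thread in the well; origin under the well at table height, x as thread_start. Repeats every half turn. At angles off the marks the bolt may rest up to 19 mm high on top of the thread; it then needs more clockwise turning (at most 3.75 rad in all), or turn it back anticlockwise until it drops 16 mm off the thread ends, then clockwise.
- bolt_wing (a point): Centre of the wing of the lock bolt, a loose steel bolt 126 mm long, 0.3 kg, hanging upright in the rack. The wing is a flat bar 54 mm long (x axis), 14 mm thick (y), 40 mm high, standing on a round flange 56 mm in diameter, 8 mm thick. This point is 20 mm above the flange's top. z is the bolt's axis, up. A half turn gives the same bolt.
- bolt_shoulder (a point): Centre of the underside of the lock bolt's flange, 28 mm below bolt_wing, same axes. It sits on the rim when home. Below it: a shank 30 mm in diameter for 48 mm, with a 5 mm tapered foot, then a 16 mm neck to the tip, 78 mm below this point. Near the tip, 68 mm below this point, two thread lugs 6 mm high stick out to a 30 mm span, in line with the wing.
- plug_knob (a point): Centre of the round knob of the black dust plug, loose, 0.06 kg, standing in the well at the start. Knob 24 mm in diameter, 38 mm high; this point 20 mm above the cap (52 mm in diameter, 6 mm thick, lying on the rim); stem 28 mm in diameter, 25 mm long, loose in the well. This point is 51 mm above the stem's end; z is the plug's axis.
- tray: Open steel tray, fixed, 170 mm (x) by 130 mm (y), 30 mm high, walls and floor 4 to 5 mm thick; origin at the centre of its underside on the table. The plug may stand or lie in it.
- rack: Grey plastic rack block, fixed, 190 mm (x) by 84 mm (y), 90 mm high, origin at the centre of its underside; two holes 41 mm in diameter at x = -52 and +52 mm. One holds the lock bolt (flange on the rack's top), the other the round-headed pin.
- pin_knob (a point): Middle of the round knob (34 mm in diameter, 32 mm high) of a plain steel pin with a 50 mm flange, in the other hole of the rack. Leave it alone.
- eyepiece_mid (a point): Middle of a black eyepiece standing on the table, 42 mm in diameter, 62 mm high. Leave it alone.
- slidebox_mid (a point): Middle of a grey slide box lying on the table, 85 x 200 mm, 35 mm high. Leave it alone.
- bolt: The lock bolt described under bolt_wing; origin at its tip, 106 mm below the wing's centre.
- plug: The dust plug described under plug_knob; origin at the end of its stem.
- foot: The white microscope foot, a fixed casting 190 x 152 mm, 34 mm high, with a limb stub 80 mm high and black focus knobs, centred 92 mm from the well's axis towards its +x. Origin under the well's axis at table height.
Not all that is in view belongs to the job. Several things have the shape of the tray; the one meant has the colours described above. What is shaped like the plug but blue is not meant.

How it is judged:
By the outcome, as a careful person would: the job done as asked, in the order asked, and still so for the second after the job is handed in, with the robot touching nothing.
It also fails if it takes over 72 s, if anything falls off the work surface, if the arm or the gripper's body presses on something with over 40 N, if the wrist force passes 120 N, or if a joint passes its speed limit or range.

ROBOT

A 7-joint arm with a two-finger parallel gripper is mounted at the origin on the work surface. World frame = base frame: x ahead of the robot, y to its left, z up, the work surface at z = 0. Lengths are in mm, angles in rad, forces in N, time in s.
With the tool pointing down it reaches from about 425 to 1025 mm from the base axis. Payload 3.6 kg.
Tool frame: the origin (TCP) lies on the centre line of the jaws, within the pads' length; the fingertips stand 25 mm ahead of it and the grasp point (between the pads) lies 6 mm ahead of it (ctrl.tip_reach is the distance from the TCP to the fingertips, in mm); z points along the fingers, y is the line along which they close (so a half turn about z gives the same grasp; the last joint's range is limited). The gripper opens to 85 mm and grips with 20 to 120 N. Pads are 22 mm wide; open, the fingers measure 114 mm over their backs; the gripper's body (76 mm by 85 mm) begins 54 mm behind the grasp point. The pads swing forward as they close: fully open they stand 13 mm farther back than shut.
Start: joints at [1.034, 0.591, 0.048, 1.609, -0.033, 0.943, -0.034], TCP at [311.299, -654.769, 256.302] pointing down, gripper open.
Joint ranges: [-2.69, 2.69], [-0.47, 2.24], [-1.27, 1.36], [0.19, 2.51], [-1.53, 4.68], [0.08, 2.07], [-3.09, 3.09]. Speed limits (rad/s): [2.57, 2.57, 3.14, 3.14, 3.14, 3.14, 3.14].

INTERFACE

Orientations are given as a unit quaternion [x, y, z, w].
In Python, from rig import ctrl, vision, order, trace, mark_of gives the robot as it stands.
- The arm moves only by the tool move_arm, never from a script. Its argument "commands" is one flat list of numbers, 7 for each row, row after row: the shift along the tool's x, y, z in m, then the turn, a rotation vector about the tool's x, y, z in degrees, then the finger opening in m, from 0 to 0.0854. In form: [tx, ty, tz, wx, wy, wz, claw, tx, ty, tz, wx, wy, wz, claw, ...]. A call has 1 to 20 rows; each row is the pose to reach, as a shift and turn from the pose commanded when the call began, along the tool's axes at that moment; what a row does not reach only later rows make up. A row lasts 1/12 s, in which the tool goes at most 41.7 mm and 7.16 degrees, less where a joint would pass 70% of its speed; a pose out of reach is approached as far as the arm can. A call with a gripper value outside its range is refused whole. The fingers move at their own pace and stop on an object; "force" is the grip in N (left out, the last holds). Time passes only in rows, so rows that repeat a pose let the fingers close. It gives the time, the measured TCP pose, the force, the opening and the grip force at its end, in the units of the state.
- ctrl.state(): the state, without advancing time (a new reading comes with each control period).
- vision.grab_frame(name): name is "side" or "top"; returns (picture, depth): 400x640x3 uint8, red, green, blue; 400x640 float32, mm along the optical axis (not along the pixel's ray), 0 where there is no reading.
- vision.camera_params(name): a dict with "camera_matrix" (3x3 intrinsics, pixels), "dist_coeffs" ([k1, k2, p1, p2, k3] as OpenCV has them; the pictures are not rectified), "extrinsics" (4x4, takes a point from camera to world coordinates). Camera axes: x right, y down, z forward; pixel columns grow to the right and rows downward; lengths in mm; the calibration is good to about 2 mm. A picture is of the moment at which its call begins. camera_params takes no time and is no camera call.
- order.close_job(): hands the job in; it is judged then, once.
Trained networks look in the newest picture that a camera, given by its name, has taken for a name from the list of things; names that differ only in an ending like _2 or _b are one class to them, and where a whole thing is asked for, a point or a joint stands for the part that bears it (a point fixed in the world has none). Each returns a list of dicts, best first, with "score" (0 to 1); they miss things now and then, are a little off and sometimes report something else, mostly with a low value. They report only what shows in the picture. A call takes as long as a camera call. They do not tell look-alikes from the thing itself.
- trace(camera, query): "mask" (400x640 bool, what is visible of it) and "box" ([left, top, width, height] in pixels, round what is visible of it).
- mark_of(camera, query): "point" ([column, row] in pixels: a listed point, or the origin of a listed thing).
The state is a dict: "t": time; "joints": joint angles; "joint_velocities": joint speeds; "effort": joint torques, N m; "ee_pos": TCP position; "ee_rot": TCP orientation; "force": force on the tool from outside, world axes, zero at the start; "ft_torque": the same for the moment, N m; "opening": finger opening in mm; "grip_force": force on a finger pad.
Only numpy, scipy, OpenCV 4.12 (cv2) and the standard library are available. Lean on these libraries where they do the work, as an engineer would, in place of code of your own. Each camera call takes 0.05 s, during which the arm holds its last target. There are 200 camera calls.

## Working session

There is one attempt and no reset: what is moved stays moved. The work goes in short steps, Python scripts to look and compute and a tool call to move; the robot and the scene stay as the last step left them, time stands still between calls to the robot, and variables do not carry over. Pictures are saved under pics/ and viewed, at most 10 in all, crops included, and the job is handed in when it is done.

Besides the shell and the picture viewer there is one more tool, called after "Emit:" as a command line: name --argument value ..., lists and objects as JSON in quotes. move_arm: Moves the arm, as the interface text tells. Its arguments: {"type":"object","properties":{"commands":{"type":"array"},"force":{"type":"number"}},"required":["commands"]}

```bash
mkdir -p pics; ls; python3 - <<'E'
from rig import ctrl, vision
import cv2
for n in("top","side"):
    p,d=vision.grab_frame(n); cv2.imwrite(f"pics/{n}0.png",p[...,::-1])
    c=vision.camera_params(n); print(c["extrinsics"],c["camera_matrix"],c["dist_coeffs"])
print(ctrl.state(), ctrl.tip_reach)
E
```

```text
pics
[[-1.63763034e-02 -9.87956214e-01  1.53864667e-01  3.78765952e+02]
 [-9.99818533e-01  1.46826207e-02 -1.21375837e-02  1.10146919e+02]
 [ 9.73226471e-03 -1.54035515e-01 -9.88017380e-01  1.20071427e+03]
 [ 0.00000000e+00  0.00000000e+00  0.00000000e+00  1.00000000e+00]] [[479.19764055   0.         321.2842973 ]
 [  0.         479.19764055 200.93187773]
 [  0.           0.           1.        ]] [0.01779811 0.         0.         0.         0.        ]
[[-9.44056554e-01 -2.37340260e-01  2.28969044e-01  3.17007732e+02]
 [-3.29757059e-01  6.88176671e-01 -6.46276374e-01  7.57172707e+02]
 [-4.18375218e-03 -6.85625605e-01 -7.27942323e-01  8.29549161e+02]
 [ 0.00000000e+00  0.00000000e+00  0.00000000e+00  1.00000000e+00]] [[405.54968334   0.         309.72921827]
 [  0.         405.54968334 200.31313916]
 [  0.           0.           1.        ]] [0.01030941 0.         0.         0.         0.        ]
{'t': 0.1, 'joints': array([ 1.03346901,  0.59202166,  0.04832012,  1.60974274, -0.03328452,
        0.94269303, -0.03370256]), 'joint_velocities': array([ 2.50874059e-04, -2.26046468e-03, -7.27070203e-04, -1.66731259e-03,
       -9.98138710e-04,  4.93441903e-04,  5.12814534e-05]), 'effort': array([ 3.93161419e-03, -5.49998081e+01,  1.55356586e+00, -1.98824018e+01,
        9.82001773e-03,  3.84225961e-03, -9.34007261e-06]), 'ee_pos': array([ 311.00349581, -654.11010477,  255.24148545]), 'ee_rot': array([ 9.75469559e-01,  2.20131957e-01, -2.92954902e-04, -9.87502340e-04]), 'force': array([ 0.57570684, -0.48764521,  0.04306551]), 'ft_torque': array([-0.0388405 ,  0.00963696, -0.01707108]), 'grip_force': 0.0, 'opening': 85.37158362877683} 25.0
```

View pics/top0.png

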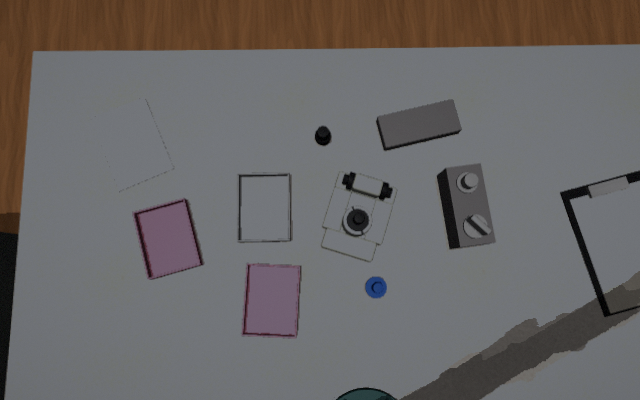

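View pics/side0.png

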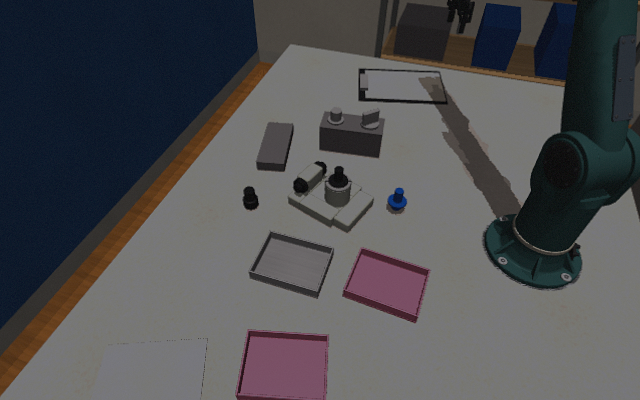

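The top picture shows black round knobs at (357,220), the plug in the well, and at (323,135), the eyepiece; the blue look-alike is at (376,287). For the tray, steel is at (265,208) and pink ones are at (168,238) and (272,300), with paper at (135,145). The rack has the wing bolt at (478,227) and the round pin at (468,181). I choose the plug at (357,220), the steel tray at (265,208) and the bolt at (478,227).

```bash
cat > h.py <<'E'
import numpy as np, cv2
from rig import ctrl, vision, trace, mark_of
from scipy.spatial.transform import Rotation as R
def params(n):
    c=vision.camera_params(n); return np.array(c["camera_matrix"]),np.array(c["dist_coeffs"]),np.array(c["extrinsics"])
def rays(n,px):
    K,D,E=params(n); u=cv2.undistortPoints(np.array(px,float).reshape(-1,1,2),K,D).reshape(-1,2)
    return np.c_[u,np.ones(len(u))]@E[:3,:3].T,E[:3,3]
def at_z(n,px,z):
    r,o=rays(n,px); return o+r*((z-o[2])/r[:,2])[:,None]
def cloud(n,d):
    v,u=np.mgrid[:400,:640]; r,o=rays(n,np.c_[u.ravel(),v.ravel()])
    P=o+r*d.ravel()[:,None]; P[d.ravel()==0]=np.nan; return P.reshape(400,640,3)
def tri(a,b):  # two-camera point from pixels a(top), b(side)
    A=np.zeros((3,3));y=np.zeros(3)
    for n,p in(("top",a),("side",b)):
        r,o=rays(n,[p]);r=r[0]/np.linalg.norm(r);M=np.eye(3)-np.outer(r,r);A+=M;y+=M@o
    return np.linalg.solve(A,y)
def circ(P,z0,z1,c,rad):
    m=(P[...,2]>z0)&(P[...,2]<z1)&(np.hypot(P[...,0]-c[0],P[...,1]-c[1])<rad); return m
E
python3 - <<'E'
from h import *
np.set_printoptions(precision=1,suppress=True)
F={n:vision.grab_frame(n) for n in("top","side")}
for q,z in(("plug_knob",121),("well_mouth",95),("bolt_wing",118),("pin_knob",None),("tray",0),("rack",0),("eyepiece_mid",31),("thread_start",95),("foot",0)):
    pt={}
    for n in F:
        L=mark_of(n,q)
        for l in L[:3]:
            print(q,n,round(l["score"],2),np.array(l["point"]),at_z(n,[l["point"]],z)[0] if z is not None else"")
        if L: pt[n]=L[0]["point"]
    if len(pt)==2: print("   tri",tri(pt["top"],pt["side"]))
for n in F:
    P=cloud(n,F[n][1])
    for q,lo,hi in(("plug",135,150),("bolt",128,150),("tray",24,40),("rack",84,94)):
        for l in trace(n,q)[:3]:
            Q=P[l["mask"]]; Q=Q[np.isfinite(Q[:,2])]; S=Q[(Q[:,2]>lo)&(Q[:,2]<hi)]
            if len(S)>3: print(n,q,round(l["score"],2),l["box"],len(S),"med",np.median(S,0),"zmax",np.percentile(Q[:,2],98),"rect",cv2.minAreaRect(S[:,:2].astype(np.float32)))
p=F["top"][0]
a=cv2.resize(p[185:255,320:400],None,fx=5,fy=5,interpolation=3); b=cv2.resize(p[160:250,430:510],None,fx=5,fy=5,interpolation=3)
im=np.zeros((450,800,3),np.uint8); im[:350,:400]=a; im[:450,400:]=b
cv2.imwrite("pics/crop1.png",cv2.convertScaleAbs(im[...,::-1],alpha=1.5))
E
```

```text
plug_knob top 0.79 [358.9 219.7] [502.6  12.3 121. ]
plug_knob top 0.79 [374.2 285.4] [355.4 -17.5 121. ]
plug_knob side 0.7 [398.5 195.2] [342.   41.9 121. ]
plug_knob side 0.57 [339.5 172.2] [500.3   9.6 121. ]
   tri [422.3  19.6 115.5]
well_mouth top 0.84 [358.  221.3] [501.8  12.1  95. ]
well_mouth side 0.61 [334.6 112.4] [ 599.  -276.4   95. ]
well_mouth side 0.6 [337.7 178.3] [504.9   6.3  95. ]
   tri [495.1  35.4 317.5]
bolt_wing top 0.7 [474.5 225.7] [ 485.3 -250.2  118. ]
bolt_wing top 0.24 [354.4 223.3] [494.8  22.5 118. ]
bolt_wing side 0.85 [368.5 119.3] [ 484.9 -242.7  118. ]
bolt_wing side 0.28 [337.2 202.5] [476.2 110.8 118. ]
   tri [ 486.3 -252.5  111. ]
pin_knob top 0.65 [469.6 183.6] 
pin_knob side 0.67 [334.4 115. ] 
   tri [ 588.5 -249.2  104.8]
tray top 0.68 [168.6 239.4] [474.4 477.5   0. ]
tray top 0.61 [264.  209.7] [545.5 240.4   0. ]
tray side 0.96 [283.8 366. ] [475.5 473.4   0. ]
tray side 0.82 [385.9 287.9] [317.6 227.6   0. ]
tray side 0.66 [292.1 265. ] [547.1 239.7   0. ]
   tri [474.1 475.6   6.4]
rack top 0.86 [461.6 210.2] [ 536.7 -259.5    0. ]

[... 2404 characters left out ...]
 ((472.5087890625, 477.29364013671875), (169.81103515625, 131.38430786132812), 15.314411163330078)
side tray 0.67 [343.0, 250.0, 87.7, 71.6] 507 med [315.7 247.9  29. ] zmax 30.74864777408034 rect ((320.1705322265625, 223.9439697265625), (132.6360626220703, 169.1071319580078), 86.7220230102539)
side tray 0.66 [250.0, 232.7, 85.3, 68.6] 533 med [545.  256.2  28.8] zmax 30.965246898963244 rect ((546.4522705078125, 242.4986572265625), (170.99456787109375, 131.9874725341797), 0.6011229753494263)
side rack 0.83 [316.4, 109.9, 66.1, 48.2] 744 med [ 538.1 -230.8   89.8] zmax 92.37759221057367 rect ((535.6505126953125, -249.76394653320312), (189.88522338867188, 90.88426971435547), 7.013408660888672)
```

View pics/crop1.png

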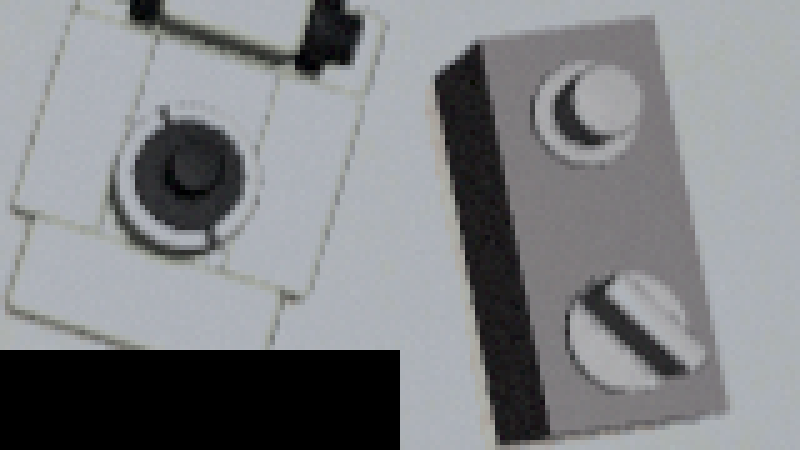

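The crop confirms the black plug sits in the boss (358,219), with rim marks near (352.5,207.5) and (361.7,231.5). The wing bolt is in the lower hole and the round pin in the upper.

```bash
cat >> h.py <<'E'
def go(x,y,z,yaw_y=None):  # shift (m) and turn (deg) to bring TCP there, tool y at yaw_y deg, pointing down
    s=ctrl.state(); r=R.from_quat(s["ee_rot"]); M=r.as_matrix()
    sh=M.T@(np.array([x,y,z])-s["ee_pos"])/1000
    yy=np.degrees(np.arctan2(M[1,1],M[0,1])); yt=yy if yaw_y is None else yaw_y; a=np.radians(yt)
    Y=np.array([np.cos(a),np.sin(a),0]); Z=np.array([0,0,-1.]); T=np.c_[np.cross(Y,Z),Y,Z]
    print("shift",sh.round(4),"turn",np.degrees((r.inv()*R.from_matrix(T)).as_rotvec()).round(2),"now",s["ee_pos"].round(1),"yawy",yy.round(1),"t",round(s["t"],2),"F",s["force"].round(1),"j7",s["joints"][6].round(2))
E
python3 - <<'E'
from h import *
m=at_z("top",[[352.5,207.5],[361.7,231.5]],95); print(m,m.mean(0)); d=m[0]-m[1]; print(np.degrees(np.arctan2(d[1],d[0])),np.hypot(*d[:2]))
p,d=vision.grab_frame("side"); P=cloud("side",d)
for n in("top","side"):
    p,d=vision.grab_frame(n);P=cloud(n,d)
    for lo,hi,c in((90,98,(502,12)),(130,150,(502,12))):
        S=P[circ(P,lo,hi,c,42)]; print(n,lo,len(S),cv2.minEnclosingCircle(S[:,:2].astype(np.float32)))
go(503,13,215); go(503,13,129)
E
```

```text
[[534.37987885  24.03482839  95.        ]
 [477.99464863   4.22519057  95.        ]] [506.18726374  14.13000948  95.        ]
19.35773781605153 59.76383469361567
top 90 245 ((506.1068420410156, 13.533085823059082), 33.88980484008789)
top 130 91 ((505.88330078125, 13.811603546142578), 11.924981117248535)
side 90 160 ((502.3336486816406, 16.81447410583496), 34.53404998779297)
side 130 67 ((500.6156921386719, 17.609350204467773), 13.223856925964355)
shift [ 0.4599 -0.5207  0.0413] turn [-0.  0.  0.] now [ 311.3 -654.8  256.3] yawy -64.6 t 1.65 F [-0.  -0.5 -1. ] j7 -0.03
shift [ 0.4599 -0.5207  0.1273] turn [-0.  0.  0.] now [ 311.3 -654.8  256.3] yawy -64.6 t 1.65 F [-0.  -0.5 -1. ] j7 -0.03
```

Emit:
move_arm --commands '[0.462,-0.522,0.02,0,0,0,0.085,0.462,-0.522,0.02,0,0,0,0.085,0.462,-0.522,0.02,0,0,0,0.085,0.462,-0.522,0.02,0,0,0,0.085,0.462,-0.522,0.02,0,0,0,0.085,0.462,-0.522,0.02,0,0,0,0.085,0.462,-0.522,0.02,0,0,0,0.085,0.462,-0.522,0.02,0,0,0,0.085,0.462,-0.522,0.02,0,0,0,0.085,0.462,-0.522,0.02,0,0,0,0.085,0.462,-0.522,0.02,0,0,0,0.085,0.462,-0.522,0.02,0,0,0,0.085,0.462,-0.522,0.02,0,0,0,0.085,0.462,-0.522,0.02,0,0,0,0.085,0.462,-0.522,0.02,0,0,0,0.085,0.462,-0.522,0.02,0,0,0,0.085,0.462,-0.522,0.02,0,0,0,0.085,0.462,-0.522,0.02,0,0,0,0.085,0.462,-0.522,0.04,0,0,0,0.085,0.462,-0.522,0.04,0,0,0,0.085]' --force 40

```text
t: 3.32
ee_pos: [503.0, 15.6, 214.5]
ee_rot: [0.975, 0.221, -0.002, -0.0]
force: [-0.2, -0.7, -0.5]
opening: 84.9
grip_force: 0.0
```

```bash
python3 - <<'E'
from h import *
go(504.2,15.2,130)
E
```

```text
shift [0.0012 0.001  0.0845] turn [-0.08  0.21  0.  ] now [503.   15.6 214.5] yawy -64.5 t 3.32 F [-0.2 -0.7 -0.5] j7 -1.29
```

Emit:
move_arm --commands '[0.001,0.001,0.04,0,0,0,0.085,0.001,0.001,0.065,0,0,0,0.085,0.001,0.001,0.08,0,0,0,0.085,0.001,0.001,0.084,0,0,0,0.085,0.001,0.001,0.084,0,0,0,0.0,0.001,0.001,0.084,0,0,0,0.0,0.001,0.001,0.084,0,0,0,0.0,0.001,0.001,0.084,0,0,0,0.0,0.001,0.001,0.084,0,0,0,0.0,0.001,0.001,0.084,0,0,0,0.0,0.001,0.001,0.084,0,0,0,0.0,0.001,0.001,0.084,0,0,0,0.0]' --force 40

```text
t: 4.32
ee_pos: [506.3, 14.7, 133.4]
ee_rot: [0.975, 0.22, 0.001, 0.0]
force: [-1.1, -0.5, 6.4]
opening: 23.0
grip_force: 38.9
```

```bash
python3 - <<'E'
from h import *
go(504.2,15.2,215);go(549,241,215); go(549,241,80)
E
```

```text
shift [-0.0016 -0.0013 -0.0816] turn [ 0.03 -0.09  0.  ] now [506.3  14.7 133.4] yawy -64.6 t 4.32 F [-1.1 -0.5  6.4] j7 -1.31
shift [ 0.1358 -0.186  -0.0815] turn [ 0.03 -0.09  0.  ] now [506.3  14.7 133.4] yawy -64.6 t 4.32 F [-1.1 -0.5  6.4] j7 -1.31
shift [ 0.1356 -0.1861  0.0535] turn [ 0.03 -0.09  0.  ] now [506.3  14.7 133.4] yawy -64.6 t 4.32 F [-1.1 -0.5  6.4] j7 -1.31
```

Emit:
move_arm --commands '[0,0,-0.02,0,0,0,0.0,0,0,-0.05,0,0,0,0.0,0,0,-0.08,0,0,0,0.0,0.02,-0.028,-0.085,0,0,0,0.0,0.04,-0.055,-0.085,0,0,0,0.0,0.06,-0.083,-0.085,0,0,0,0.0,0.08,-0.11,-0.085,0,0,0,0.0,0.1,-0.138,-0.085,0,0,0,0.0,0.12,-0.166,-0.075,0,0,0,0.0,0.136,-0.186,-0.05,0,0,0,0.0,0.136,-0.186,-0.02,0,0,0,0.0,0.136,-0.186,0.015,0,0,0,0.0,0.136,-0.186,0.035,0,0,0,0.0,0.136,-0.186,0.04,0,0,0,0.0,0.136,-0.186,0.04,0,0,0,0.0]'

```text
t: 5.57
ee_pos: [547.5, 240.4, 90.8]
ee_rot: [0.975, 0.22, -0.002, 0.001]
force: [0.5, 0.5, -0.5]
opening: 23.0
grip_force: 39.4
```

```bash
python3 - <<'E'
from h import *
go(549,241,70)
E
```

```text
shift [0.0017 0.0001 0.0208] turn [ 0.01  0.21 -0.  ] now [547.5 240.4  90.8] yawy -64.6 t 5.57 F [ 0.5  0.5 -0.5] j7 -1.7
```

Emit:
move_arm --commands '[0,0,0.01,0,0,0,0.0,0,0,0.018,0,0,0,0.0,0,0,0.02,0,0,0,0.0,0,0,0.02,0,0,0,0.085,0,0,0.02,0,0,0,0.085,0,0,0.02,0,0,0,0.085,0,0,0.02,0,0,0,0.085,0,0,0.01,0,0,0,0.085,0,0,-0.02,0,0,0,0.085,0,0,-0.06,0,0,0,0.085,0,0,-0.1,0,0,0,0.085,0,0,-0.13,0,0,0,0.085,0,0,-0.13,0,0,0,0.085]'

```text
t: 6.65
ee_pos: [552.6, 242.9, 230.2]
ee_rot: [0.975, 0.22, 0.007, -0.002]
force: [0.2, 0.5, 0.7]
opening: 85.1
grip_force: 0.0
```

```bash
python3 - <<'E'
from h import *
go(486.3,-256.5,220,-45)
F={}
for n in("top","side"):
    p,d=vision.grab_frame(n);P=cloud(n,d); F[n]=p
    S=P[circ(P,91,98,(504,15),42)]; print(n,len(S),cv2.minEnclosingCircle(S[:,:2].astype(np.float32)))
    S=P[circ(P,130,150,(486,-256),40)]; print(n,len(S),cv2.minAreaRect(S[:,:2].astype(np.float32)))
    S=P[circ(P,93,102,(486,-256),40)]; print(n,"flange",len(S),cv2.minEnclosingCircle(S[:,:2].astype(np.float32)))
im=np.zeros((400,800,3),np.uint8)
im[:,:400]=cv2.resize(F["top"][200:240,338:378],(400,400),interpolation=3)
im[:,400:]=cv2.resize(F["side"][155:215,310:370],(400,400),interpolation=3)
cv2.imwrite("pics/well.png",cv2.convertScaleAbs(im[...,::-1],alpha=1.4))
E
```

```text
shift [-0.2744  0.4226  0.0062] turn [  0.12  -0.81 -19.59] now [552.6 242.9 230.2] yawy -64.6 t 6.65 F [0.2 0.5 0.7] j7 -1.67
top 413 ((506.3521423339844, 13.528020858764648), 34.11861801147461)
top 178 ((487.6678161621094, -258.3603515625), (54.336517333984375, 16.456497192382812), 43.955810546875)
top flange 281 ((486.06695556640625, -255.94369506835938), 39.9183464050293)
side 273 ((501.5511474609375, 17.609540939331055), 35.405426025390625)
side 82 ((484.1365661621094, -253.20855712890625), (54.20144271850586, 17.251201629638672), 45.13393020629883)
side flange 104 ((482.5254821777344, -247.9763641357422), 31.95271110534668)
```

View pics/well.png

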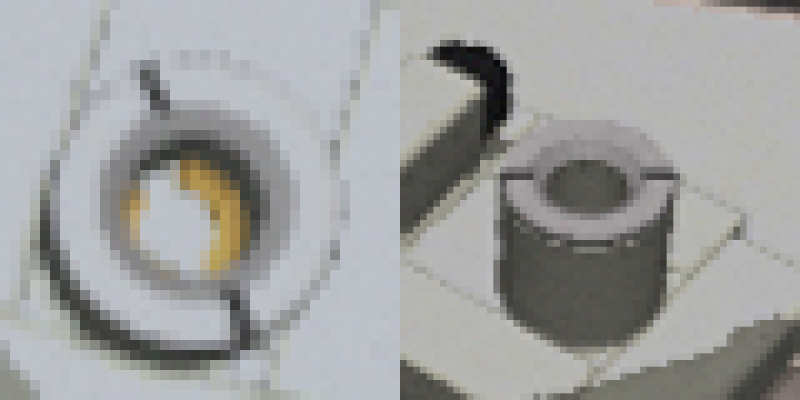

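The well is open. In the top crop the marks run about (145,65)–(250,345), and in the side crop (503,177)–(677,177), with brass thread below. Next I work out their angle.

```bash
python3 - <<'E'
from h import *
T=np.array([[145,65],[160,107],[235,295],[250,345],[198,199]])/10+[337.5,199.5]
S=(np.array([[503,177],[535,176],[645,177],[677,177]])-[400,0])/6.667+[309.5,154.5]
for n,p in(("top",T),("side",S)):
    w=at_z(n,p,95); d=w[0]-w[3]; e=w[1]-w[2]; print(n,w.round(1).tolist(),np.degrees(np.arctan2(d[1],d[0])),np.degrees(np.arctan2(e[1],e[0])),np.hypot(*d[:2]))
E
```

```text
top [[537.9, 25.1, 95.0], [528.0, 21.9, 95.0], [483.8, 5.7, 95.0], [472.2, 2.5, 95.0], [506.3, 13.6, 95.0]] 18.9389441581828 20.134911371731754 69.51666895030564
side [[533.3, 27.1, 95.0], [521.7, 22.4, 95.0], [480.9, 9.0, 95.0], [469.1, 4.9, 95.0]] 19.000312516473695 18.25029692314961 67.91059791998315
```

Emit:
move_arm --commands '[-0.02,0.031,0,0,0,-3,0.085,-0.04,0.062,0,0,0,-6,0.085,-0.061,0.093,0,0,0,-9,0.085,-0.081,0.124,0,0,0,-12,0.085,-0.101,0.155,0,0,0,-15,0.085,-0.122,0.188,0,0,0,-18,0.085,-0.143,0.22,0,0,0,-19.6,0.085,-0.164,0.252,0,0,0,-19.6,0.085,-0.185,0.285,0,0,0,-19.6,0.085,-0.206,0.317,0,0,0,-19.6,0.085,-0.227,0.35,0,0,0,-19.6,0.085,-0.248,0.382,0,0,0,-19.6,0.085,-0.264,0.406,0,0,0,-19.6,0.085,-0.274,0.422,0.01,0,0,-19.6,0.085,-0.274,0.422,0.03,0,0,-19.6,0.085,-0.274,0.422,0.045,0,0,-19.6,0.085,-0.274,0.422,0.045,0,0,-19.6,0.085]' --force 60

```text
t: 8.17
ee_pos: [479.0, -257.1, 173.4]
ee_rot: [0.924, 0.382, -0.003, -0.003]
force: [-0.2, 0.8, -0.4]
opening: 85.0
grip_force: 0.0
```

```bash
python3 - <<'E'
from h import *
go(486,-256,129,-45)
E
```

```text
shift [0.0059 0.0045 0.0444] turn [-0.48  0.19 -0.04] now [ 479.  -257.1  173.4] yawy -45.0 t 8.17 F [-0.2  0.8 -0.4] j7 -0.48
```

Emit:
move_arm --commands '[0,0,0,0,0,0,0.085,0,0,0,0,0,0,0.085,0,0,0,0,0,0,0.085]'

```text
t: 8.42
ee_pos: [482.9, -257.5, 177.9]
ee_rot: [0.924, 0.383, 0.0, 0.0]
force: [-0.1, -0.7, 0.1]
opening: 84.8
grip_force: 0.0
```

```bash
python3 - <<'E'
from h import *
go(486,-256,129,-45)
E
```

```text
shift [0.0032 0.001  0.0489] turn [ 0.05 -0.02  0.08] now [ 482.9 -257.5  177.9] yawy -44.9 t 8.42 F [-0.1 -0.7  0.1] j7 -0.48
```

Emit:
move_arm --commands '[0.003,0.001,0.02,0,0,0,0.085,0.003,0.001,0.035,0,0,0,0.085,0.003,0.001,0.044,0,0,0,0.085,0.003,0.001,0.049,0,0,0,0.085,0.003,0.001,0.049,0,0,0,0.04,0.003,0.001,0.049,0,0,0,0.0,0.003,0.001,0.049,0,0,0,0.0,0.003,0.001,0.049,0,0,0,0.0,0.003,0.001,0.049,0,0,0,0.0,0.003,0.001,0.049,0,0,0,0.0,0.003,0.001,0.049,0,0,0,0.0,0.003,0.001,0.049,0,0,0,0.0]' --force 60

```text
t: 9.42
ee_pos: [485.5, -256.5, 128.9]
ee_rot: [0.924, 0.383, 0.0, 0.0]
force: [-1.7, 0.2, 6.2]
opening: 13.4
grip_force: 59.4
```

```bash
python3 - <<'E'
from h import *
go(504,15.3,240,-71)
E
```

```text
shift [ 0.2054 -0.1789 -0.1112] turn [ 4.000e-02 -2.000e-02  2.603e+01] now [ 485.5 -256.5  128.9] yawy -45.0 t 9.42 F [-1.7  0.2  6.2] j7 -0.5
```

Emit:
move_arm --commands '[0,0,-0.01,0,0,0,0.0,0,0,-0.03,0,0,0,0.0,0,0,-0.055,0,0,0,0.0,0,0,-0.08,0,0,0,0.0,0,0,-0.1,0,0,0,0.0,0,0,-0.112,0,0,0,0.0,0,0,-0.112,0,0,0,0.0,0,0,-0.112,0,0,2,0.0,0.02,-0.017,-0.112,0,0,6,0.0,0.04,-0.035,-0.112,0,0,10,0.0,0.063,-0.055,-0.112,0,0,14,0.0,0.086,-0.075,-0.112,0,0,18,0.0,0.11,-0.096,-0.112,0,0,22,0.0,0.135,-0.117,-0.112,0,0,26,0.0,0.16,-0.139,-0.112,0,0,26,0.0,0.18,-0.157,-0.112,0,0,26,0.0,0.195,-0.17,-0.112,0,0,26,0.0,0.205,-0.179,-0.112,0,0,26,0.0,0.205,-0.179,-0.112,0,0,26,0.0,0.205,-0.179,-0.112,0,0,26,0.0]'

```text
t: 11.08
ee_pos: [502.5, 15.6, 239.2]
ee_rot: [0.986, 0.166, -0.001, -0.0]
force: [-0.5, 0.1, -3.8]
opening: 13.3
grip_force: 59.1
```

Emit:
move_arm --commands '[0,0,0,0,0,0,0.0,0,0,0,0,0,0,0.0,0,0,0,0,0,0,0.0]'

```text
t: 11.33
ee_pos: [503.2, 13.6, 240.0]
ee_rot: [0.986, 0.164, -0.0, 0.0]
force: [0.8, 0.5, -3.9]
opening: 13.5
grip_force: 59.1
```

```bash
python3 - <<'E'
from h import *
go(504,15.3,240,-71)
im=np.zeros((400,800,3),np.uint8)
for k,(n) in enumerate(("top","side")):
    p,d=vision.grab_frame(n);P=cloud(n,d)
    for lo in range(125,225,10):
        S=P[circ(P,lo,lo+10,(504,15),40)]
        if len(S)>4: print(n,lo,len(S),S[:,:2].min(0).round(1),S[:,:2].max(0).round(1))
    c=p[190:250,328:388] if n=="top" else p[110:200,295:385]
    im[:,400*k:400*k+400]=cv2.resize(c,(400,400),interpolation=3)
cv2.imwrite("pics/held.png",cv2.convertScaleAbs(im[...,::-1],alpha=1.4))
E
```

```text
shift [ 0.0013 -0.0014  0.    ] turn [ 0.02  0.05 -0.11] now [503.2  13.6 240. ] yawy -71.1 t 11.33 F [ 0.8  0.5 -3.9] j7 -1.4
top 205 60 [477.4   9.8] [496.2  35. ]
side 125 22 [488.5  11.8] [514.9  22.8]
side 135 26 [488.6  12.2] [512.6  24.2]
side 145 11 [494.8  18.1] [508.3  24.9]
side 155 25 [486.6  14.9] [512.4  31.1]
side 165 35 [486.3  15.7] [513.   31.8]
side 175 38 [486.6  19.5] [513.9  30.6]
side 185 16 [487.1  18.8] [509.6  30.7]
side 195 28 [473.8  17.4] [525.8  43.4]
side 205 152 [473.8  10.7] [527.2  43.4]
side 215 64 [474.5   8.6] [523.9  36.7]
```

View pics/held.png

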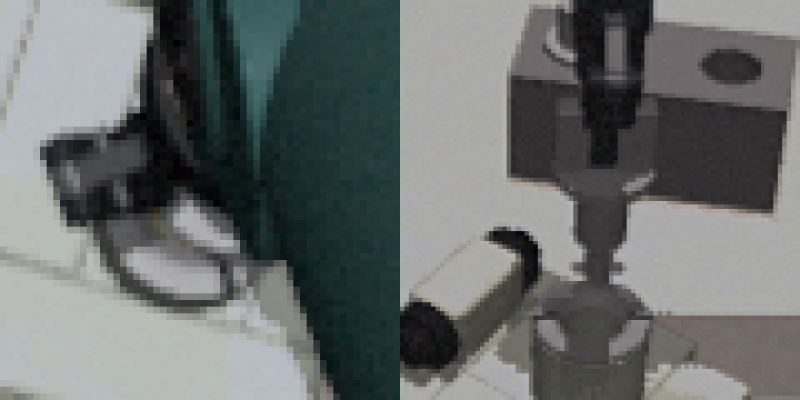

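The held crop shows the bolt upright in the grip, with its lugs near (597,268) just above the well at about (592,300). Next I measure the sideways offset in the side view, along tool x.

```bash
python3 - <<'E'
from h import *
K,D,E=params("side"); W=np.linalg.inv(E)
def proj(p): 
    c=W[:3,:3]@p+W[:3,3]; return cv2.projectPoints(c.reshape(1,3),np.zeros(3),np.zeros(3),K,D)[0].ravel(),c[2]
p,d=vision.grab_frame("side"); g=p.mean(2)
for q in("bolt","plug"):
  for l in trace("side",q)[:2]: print(q,l["score"],l["box"])
L=trace("side","bolt"); m=L[0]["mask"]
for z in range(130,216,6):
    u,dep=proj(np.array([503.2,13.6,float(z)])); r=int(round(u[1])); c=np.where(m[r])[0]
    row=g[r,int(u[0])-16:int(u[0])+18].round().astype(int)
    e=(c.min(),c.max()) if len(c) else None
    print(z,u.round(1),round(dep/K[0,0],2),e,None if e is None else round((sum(e)/2-u[0])*dep/K[0,0],2))
print(proj(np.array([503.2,13.6,95.]))[0],"rim px col 338.0")
for r in (150,154,158,162,166): print(r,g[r,325:357].astype(int))
E
```

```text
bolt 0.78 [326.4, 134.8, 27.8, 39.1]
bolt 0.38 [324.9, 114.3, 8.0, 8.1]
plug 0.91 [282.0, 243.2, 23.9, 25.4]
plug 0.84 [384.8, 187.7, 20.2, 24.6]
130 [338.2 170.3] 2.55 (np.int64(334), np.int64(342)) -0.39
136 [338.3 168.6] 2.53 (np.int64(335), np.int64(342)) 0.6
142 [338.4 166.8] 2.52 (np.int64(336), np.int64(341)) 0.32
148 [338.5 165.1] 2.51 (np.int64(335), np.int64(342)) 0.03
154 [338.6 163.3] 2.5 (np.int64(334), np.int64(344)) 1.0
160 [338.7 161.4] 2.49 (np.int64(334), np.int64(344)) 0.7
166 [338.8 159.6] 2.48 (np.int64(334), np.int64(344)) 0.41
172 [339.  157.8] 2.47 (np.int64(334), np.int64(344)) 0.12
178 [339.1 155.9] 2.46 (np.int64(334), np.int64(345)) 1.06
184 [339.2 154. ] 2.45 (np.int64(333), np.int64(347)) 1.99
190 [339.3 152.1] 2.44 (np.int64(330), np.int64(350)) 1.69
196 [339.4 150.2] 2.43 (np.int64(329), np.int64(351)) 1.39
202 [339.6 148.3] 2.42 (np.int64(329), np.int64(351)) 1.08
208 [339.7 146.4] 2.41 (np.int64(329), np.int64(351)) 0.78
214 [339.8 144.4] 2.39 (np.int64(330), np.int64(351)) 1.68
[337.52279158 180.27192178] rim px col 338.0
150 [50 49 50 45 35 39 49 55 54 48 51 51 52 52 52 53 50 53 52 51 50 61 60 88
 99 97 66 36 33 35 37 34]
154 [122 122 121 123 122 122 126  99  75  47  39  44  43  44  47  49  47  49
  47  40  35  40  49  59  80  85  73  70  62  61  53  52]
158 [121 121 120 121 122 122 123 122 128  68  34  41  41  40  43  42  39  41
  40  38  29 116 124 121 121 122 122 124 120 123 122 122]
162 [122 121 121 122 121 121 121 123 111  58  34  40  42  40  40  43  37  38
  36  33  46 116 124 121 121 122 120 120 121 122 122 121]
166 [  3  56 114 123 122 122 122 123 122 123 126  80  41  43  42  42  42  54
  79 120 124 123 124 123 123 122 121 122 121 120 121 121]
```

Emit:
move_arm --commands '[-0.0005,-0.0007,0.012,0,0,0,0.0,-0.0005,-0.0007,0.025,0,0,0,0.0,-0.0005,-0.0007,0.033,0,0,0,0.0,-0.0005,-0.0007,0.039,0,0,0,0.0,-0.0005,-0.0007,0.045,0,0,0,0.0,-0.0005,-0.0007,0.05,0,0,0,0.0,-0.0005,-0.0007,0.05,0,0,0,0.0,-0.0005,-0.0007,0.05,0,0,0,0.0]'

```text
t: 12.3
ee_pos: [503.2, 15.7, 190.3]
ee_rot: [0.986, 0.165, 0.0, -0.0]
force: [0.6, 0.7, -3.3]
opening: 12.9
grip_force: 58.9
```

Emit:
move_arm --commands '[0,0,0.005,0,0,0,0.0,0,0,0.01,0,0,0,0.0,0,0,0.015,0,0,0,0.0,0,0,0.018,0,0,0,0.0,0,0,0.018,0,0,0,0.0,0,0,0.018,0,0,0,0.0]'

```text
t: 12.8
ee_pos: [503.0, 15.8, 172.1]
ee_rot: [0.986, 0.165, 0.0, -0.0]
force: [0.4, 0.8, -4.3]
opening: 12.9
grip_force: 58.9
```

Emit:
move_arm --commands '[0,0,0.004,0,0,0,0.0,0,0,0.008,0,0,0,0.0,0,0,0.012,0,0,0,0.0,0,0,0.016,0,0,0,0.0,0,0,0.016,0,0,0,0.0,0,0,0.016,0,0,0,0.0]'

```text
t: 13.3
ee_pos: [503.3, 15.5, 156.0]
ee_rot: [0.986, 0.165, 0.0, 0.0]
force: [2.1, -1.0, -5.8]
opening: 13.2
grip_force: 58.9
```

Emit:
move_arm --commands '[0,0,0.002,0,0,0,0.0,0,0,0.004,0,0,0,0.0,0,0,0.006,0,0,0,0.0,0,0,0.008,0,0,0,0.0,0,0,0.01,0,0,0,0.0,0,0,0.01,0,0,0,0.0,0,0,0.01,0,0,0,0.0]'

```text
t: 13.88
ee_pos: [503.2, 15.6, 146.1]
ee_rot: [0.986, 0.165, 0.0, 0.0]
force: [3.6, -0.8, -5.8]
opening: 13.1
grip_force: 58.7
```

Emit:
move_arm --commands '[0.0006,0.0004,0.002,0,0,0,0.0,0.0008,0.0005,0.004,0,0,0,0.0,0.0008,0.0005,0.006,0,0,0,0.0,0.0008,0.0005,0.007,0,0,0,0.0,0.0008,0.0005,0.007,0,0,0,0.0]'

```text
t: 14.3
ee_pos: [503.5, 15.6, 139.3]
ee_rot: [0.986, 0.165, -0.0, -0.0]
force: [1.3, 1.0, -1.1]
opening: 13.4
grip_force: 59.8
```

Emit:
move_arm --commands '[0,0,0.0005,0,0,0,0.0,0,0,0.0005,0,0,0,0.0,0,0,0.0005,0,0,0,0.0]'

```text
t: 14.55
ee_pos: [503.6, 15.5, 139.1]
ee_rot: [0.986, 0.165, -0.0, -0.0]
force: [0.2, -0.4, 3.9]
opening: 13.2
grip_force: 60.3
```

Emit:
move_arm --commands '[0,0,0.0002,0,0,2,0.0,0,0,0.0004,0,0,4,0.0,0,0,0.0006,0,0,6,0.0,0,0,0.0008,0,0,8,0.0,0,0,0.0009,0,0,10,0.0,0,0,0.0009,0,0,10,0.0]'

```text
t: 15.05
ee_pos: [503.7, 15.1, 138.1]
ee_rot: [0.997, 0.077, -0.0, 0.0]
force: [0.8, -0.5, 4.6]
opening: 13.2
grip_force: 60.4
```

```bash
python3 - <<'E'
from h import *
s=ctrl.state();print(s["ft_torque"]);go(503.5,15.5,133.9,-131)
E
```

```text
[-0.22744582 -0.13743933 -0.07104484]
shift [-0.0001 -0.0004  0.0042] turn [ 3.000e-02 -1.000e-02  4.989e+01] now [503.7  15.1 138.1] yawy -81.1 t 15.05 F [ 0.8 -0.5  4.6] j7 -1.55
```

Sinking as predicted (1 mm over 10°) at a light force. Continuing 16° more.

Emit:
move_arm --commands '[0,0,0.0002,0,0,2,0.0,0,0,0.0004,0,0,4,0.0,0,0,0.0006,0,0,6,0.0,0,0,0.0007,0,0,8,0.0,0,0,0.0009,0,0,10,0.0,0,0,0.0011,0,0,12,0.0,0,0,0.0012,0,0,14,0.0,0,0,0.0014,0,0,16,0.0,0,0,0.0014,0,0,16,0.0]'

```text
t: 15.8
ee_pos: [503.7, 14.8, 136.7]
ee_rot: [0.998, -0.062, 0.0, 0.0]
force: [0.8, -1.8, 5.2]
opening: 12.9
grip_force: 60.4
```

Emit:
move_arm --commands '[0,0,0.0002,0,0,2,0.0,0,0,0.0004,0,0,4,0.0,0,0,0.0006,0,0,6,0.0,0,0,0.0007,0,0,8,0.0,0,0,0.0009,0,0,10,0.0,0,0,0.0011,0,0,12,0.0,0,0,0.0012,0,0,14,0.0,0,0,0.0014,0,0,16,0.0,0,0,0.0014,0,0,16,0.0]'

```text
t: 16.55
ee_pos: [503.7, 14.5, 135.2]
ee_rot: [0.98, -0.2, 0.0, 0.0]
force: [0.5, -1.2, 5.6]
opening: 13.1
grip_force: 60.4
```

Emit:
move_arm --commands '[0,0,0.0002,0,0,2,0.0,0,0,0.0004,0,0,4,0.0,0,0,0.0006,0,0,6,0.0,0,0,0.0007,0,0,8,0.0,0,0,0.0009,0,0,10,0.0,0,0,0.0011,0,0,12,0.0,0,0,0.0012,0,0,14,0.0,0,0,0.0014,0,0,16,0.0,0,0,0.0014,0,0,16,0.0]'

```text
t: 17.3
ee_pos: [503.5, 14.1, 133.9]
ee_rot: [0.942, -0.335, 0.0, 0.001]
force: [-0.4, -3.3, 5.8]
opening: 13.4
grip_force: 60.6
```

Emit:
move_arm --commands '[0,0,0.0002,0,0,2,0.0,0,0,0.0003,0,0,4,0.0,0,0,0.0004,0,0,6,0.0,0,0,0.0005,0,0,8,0.0,0,0,0.0005,0,0,8,0.0,0,0,0.0005,0,0,8,0.0]'

```text
t: 17.8
ee_pos: [503.2, 13.8, 133.9]
ee_rot: [0.917, -0.399, -0.0, 0.001]
force: [-0.7, -3.2, 12.0]
opening: 13.1
grip_force: 61.4
```

```bash
python3 - <<'E'
from h import *
s=ctrl.state();print(s["ft_torque"]);go(503.5,15.5,133.9,-131)
E
```

```text
[-0.62337132  0.28750302  0.00783894]
shift [-0.001  -0.0013 -0.    ] turn [ 0.08 -0.02 -6.07] now [503.2  13.8 133.9] yawy -137.1 t 17.8 F [-0.7 -3.2 12. ] j7 -2.21
```

Emit:
move_arm --commands '[0,0,0,0,0,3,0.0,0,0,0,0,0,6,0.0,0,0,0,0,0,9,0.0,0,0,0,0,0,12,0.0,0,0,0,0,0,12,0.0]'

```text
t: 18.22
ee_pos: [502.9, 13.4, 133.9]
ee_rot: [0.87, -0.494, -0.0, 0.001]
force: [-2.2, -4.6, 11.6]
opening: 13.2
grip_force: 61.5
```

Emit:
move_arm --commands '[0,0,-0.001,0,0,0,0.085,0,0,-0.001,0,0,0,0.085,0,0,-0.001,0,0,0,0.085,0,0,-0.001,0,0,0,0.085,0,0,-0.001,0,0,0,0.085,0,0,-0.001,0,0,0,0.085,0,0,-0.02,0,0,0,0.085,0,0,-0.05,0,0,0,0.085,0,0,-0.08,0,0,0,0.085,0,0,-0.11,0,0,0,0.085,0,0.04,-0.13,0,0,0,0.085,0,0.08,-0.13,0,0,0,0.085,0,0.12,-0.13,0,0,0,0.085,0.03,0.15,-0.13,0,0,0,0.085,0.05,0.18,-0.13,0,0,0,0.085,0.05,0.18,-0.13,0,0,0,0.085,0.05,0.18,-0.13,0,0,0,0.085]'

```text
t: 19.63
ee_pos: [374.0, -121.8, 263.3]
ee_rot: [0.869, -0.495, -0.0, -0.0]
force: [0.7, 0.7, 0.4]
opening: 85.1
grip_force: 0.0
```

```bash
python3 - <<'E'
from h import *
go(503.5,15.5,250)
im=np.zeros((600,800,3),np.uint8)
for k,n in enumerate(("top","side")):
    p,d=vision.grab_frame(n);P=cloud(n,d)
    for lo,hi in((97,108),(135,155)):
        S=P[circ(P,lo,hi,(504,15),32)]
        if len(S)>4: print(n,lo,len(S),np.median(S[:,2]),S.max(0).round(1),S.min(0).round(1))
    c=p[190:250,328:388] if n=="top" else p[150:210,310:370]
    im[:400,400*k:400*k+400]=cv2.resize(c,(400,400),interpolation=3)
    c=p[165:250,230:315] if n=="top" else p[225:310,240:360]
    im[400:,400*k:400*k+280]=cv2.resize(c,(280,200),interpolation=3)
cv2.imwrite("pics/end.png",cv2.convertScaleAbs(im[...,::-1],alpha=1.4))
E
```

```text
shift [-0.0519 -0.1814  0.0134] turn [-0.01  0.02  0.  ] now [ 374.  -121.8  263.3] yawy -149.3 t 19.63 F [0.7 0.7 0.4] j7 -2.22
top 97 336 103.47016689101088 [535.   44.9 107.9] [476.5 -15.6  97. ]
top 135 154 143.36543691865654 [524.1  38.6 148.6] [488.5 -11.2 136.7]
side 97 183 102.77602106866539 [530.   46.4 108. ] [474.2  -7.8  97.1]
side 135 97 142.40708424313686 [518.5  43.4 146.3] [484.   -5.8 135.4]
```

View pics/end.png

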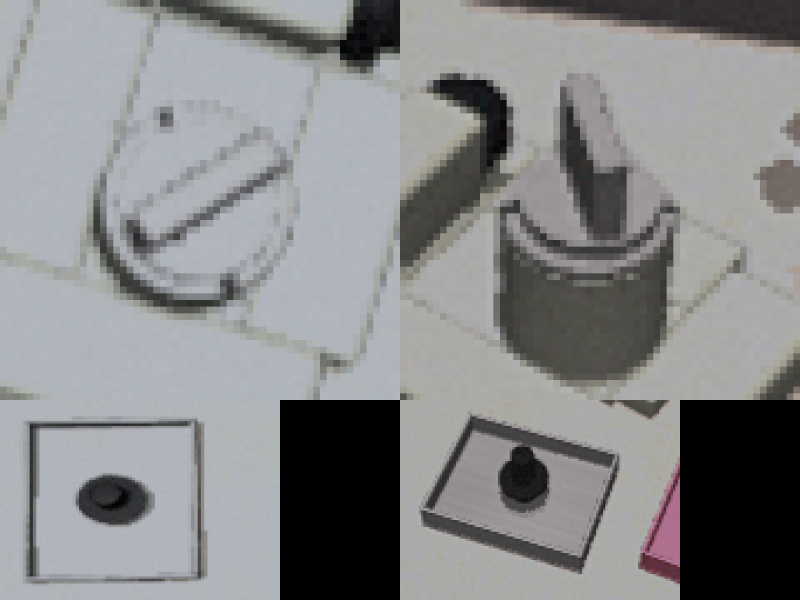

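The bolt is seated: flange top is at about 103 mm and wing top at about 143 mm, exactly what flush should give. The plug stands in the steel tray (top crop (107,498)), and the gripper is clear.

```bash
python3 -c "
from rig import order; print(order.close_job())"
```

```text
the job is handed in; nothing more can be done
None
```

The job is handed in at about 20 s of robot time: the black plug is standing in the steel tray, the lock bolt is screwed in until its flange is flush on the rim and released, and I left the pin, eyepiece and slide box alone.

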